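# Seat the jar lid with the guarded lid press

## Task

One of the two jars in the lid press has a loose lid standing proud on it: reach down through the guard window over that station's lever and press the lever's paddle all the way down until the lid is fully home, then let the lever spring back up and withdraw. Do not touch the guard or the jars in the press, do not press the lever of the jar without a lid, and leave everything else where it is; nothing is to be picked up.

Things in the scene. Friction and masses are not known exactly. Their poses are not given: they have to be found in the camera images.
- press: Two-station hand press for jar lids, fixed: grey base plate 380 x 400 x 20 mm. Origin on the table midway between the stations; its x points from the lever side to the jar side, y to the left station, z up; turned up to 20 degrees. On its axes (mm): columns at x 0, y +-75 with heads from x -28 to 115, 183 high; ram rods at x 90 reach 226; levers point to -x; jars at x 90, y +-75.
- guard: The guard over the levers: level sheet-metal plate, 6 mm thick, top 194 mm above the table, from x -193 to -47 and y -142 to 142 mm on the press's axes, on four legs with rails, with two windows cut through it. Origin and axes as the press. Must not be touched.
- lid (a joint): How far the loose lid has been pressed on to its jar (m): 0 to about 0.002 at the start (standing proud), 0.006 fully home. It slides with about 8 N of friction and stays where it is left. Counts as home above 0.005.
- lid_top (a point): Centre of the top of that lid (black, 68 mm across, 16 mm tall), about 112 mm above the table at the start; 107 mm when home.
- jar_lidded: Glass jar, 70 mm across, 80 mm tall to its rim, filled with tan paste; origin at the centre of its underside, z up. It stands in one of the two stations and carries the loose lid. Must not be touched by the robot.
- jar_open: Glass jar, 70 mm across, 80 mm tall to its rim, filled with tan paste; origin at the centre of its underside, z up. The same jar without a lid, in the other station. Must not be touched by the robot.
- spare_lid: Loose black lid, 68 mm across, 16 mm tall, lying on the press's base plate; origin at the centre of its underside. Leave alone.
- spoon: Spoon, 160 mm long, lying on the press's base plate; origin at its middle. Leave alone.
- label_roll: Roll of blank labels lying on the table, 120 mm across, 45 mm tall; origin at the centre of its underside. Leave alone.
- squeeze_bottle: White bottle, 56 mm across, 150 mm tall; origin at the centre of its underside. Leave alone.
- tray_jar0: Finished jar with its lid on, 70 mm across, 87 mm tall, on the tray; origin at the centre of its underside. Leave alone.
- tray_jar1: Finished jar with its lid on, 70 mm across, 87 mm tall, on the tray; origin at the centre of its underside. Leave alone.
- tray_jar2: Finished jar with its lid on, 70 mm across, 87 mm tall, on the tray; origin at the centre of its underside. Leave alone.
- window_left (a point): Centre of the left window (+y on the press's axes), at the level of the plate's top face. Opening 80 mm along the press's x, 80 mm along its y, with the left lever's paddle below it. Axes as the press.
- nest_left (a point): Centre of the left station's jar place, on the base plate between four small pins, 210 mm in x from the left window; the jar with the loose lid stands in one of the two. Axes as the press.
- paddle_left (a point): Centre of the top face of the left lever's steel paddle (36 mm along x, 44 mm along y). At rest it is level, in the middle of the window, 12 mm below the plate's top face; pressed home it is 25 mm lower (pivot 120 mm from it towards the jar). Sprung: about 2 N on the paddle starts it, 5 to 9 N brings it to the bottom; it rises by itself when let go.
- lever_left (a joint): Angle of the left lever (rad): 0 at rest (up), 0.205 against its stop; growing as the paddle goes down. It drives the ram down on to the jar of the same side, 50 mm of ram for each rad; the ram meets a proud lid at about 0.08 to 0.12 and has it home at about 0.2.
- window_right (a point): Centre of the right window (-y on the press's axes), at the level of the plate's top face. Opening 80 mm along the press's x, 80 mm along its y, with the right lever's paddle below it. Axes as the press.
- nest_right (a point): Centre of the right station's jar place, on the base plate between four small pins, 210 mm in x from the right window; the jar with the loose lid stands in one of the two. Axes as the press.
- paddle_right (a point): Centre of the top face of the right lever's steel paddle (36 mm along x, 44 mm along y). At rest it is level, in the middle of the window, 12 mm below the plate's top face; pressed home it is 25 mm lower (pivot 120 mm from it towards the jar). Sprung: about 2 N on the paddle starts it, 5 to 9 N brings it to the bottom; it rises by itself when let go.
- lever_right (a joint): Angle of the right lever (rad): 0 at rest (up), 0.205 against its stop; growing as the paddle goes down. It drives the ram down on to the jar of the same side, 50 mm of ram for each rad; the ram meets a proud lid at about 0.08 to 0.12 and has it home at about 0.2.
There are look-alikes about, which are no part of the job. Leave any blue look-alike of the jar_lidded alone.

How it is judged:
By the outcome, as a careful person would: the job done as asked, in the order asked, and still so for the second after the job is handed in, with the robot touching nothing.
It also fails if it takes over 32 s, if anything falls off the work surface, if the arm or the gripper's body presses on something with over 40 N, if the wrist force passes 120 N, or if a joint passes its speed limit or range.

## Robot

A 6-joint arm with a two-finger parallel gripper is mounted at the origin on the work surface. World frame = base frame: x ahead of the robot, y to its left, z up, the work surface at z = 0. Lengths are in m, angles in rad, forces in N, time in s.
With the tool pointing down it reaches from about 0.375 to 0.9 m from the base axis. Payload 3.1 kg.
Tool frame: the origin (TCP) lies on the centre line of the jaws, within the pads' length; the fingertips stand 25 mm ahead of it and the grasp point (between the pads) lies 6 mm ahead of it; x points along the fingers, y is the direction in which the jaws open and shut, and the axes are right-handed (so a half turn about x gives the same grasp; the last joint's range is limited). The gripper opens to 87 mm and grips with 3 to 60 N. Pads are 19 mm wide; open, the fingers measure 117 mm over their backs; the gripper's body (75 mm by 190 mm) begins 51 mm behind the grasp point.
Start: joints at [0.987, 0.527, 1.433, -0, 1.181, -0.178], TCP at [0.247, 0.574, 0.248] pointing down, gripper open.
Joint ranges: [-3.08, 3.08], [-0.75, 2.2], [0.22, 2.44], [-1.43, 4.57], [0, 2.65], [-2.85, 2.85]. Speed limits (rad/s): [2.79, 2.79, 3.14, 3.14, 3.14, 3.14].

## Interface

Orientations are given as a unit quaternion [x, y, z, w].
In Python, from rig import robot gives the robot as it stands. The module is installed in compiled form; this text tells all that it offers.
- The arm moves only by the tool move_arm, never from a script. Its argument "commands" is a list of rows, each a list of 5 numbers: the gripper's target within -1 to 1 (shut at 1, half-way at 0, fully open at -1), then the shift along the tool's x, y, z in mm, then the turn about the tool's x in degrees. A call has 1 to 8 rows; each row is the pose to reach, as a shift and turn from the pose commanded when the call began, along the tool's axes at that moment; what a row does not reach only later rows make up. A row lasts 1/12 s, in which the tool goes at most 41.7 mm and 7.16 degrees, less where a joint would pass 70% of its speed; a pose out of reach is approached as far as the arm can. A call with a gripper value outside its range is refused whole. The fingers move at their own pace and stop on an object; "newtons" is the grip in N (left out, the last holds). Time passes only in rows, so rows that repeat a pose let the fingers close. It gives the time, the measured TCP pose, the force and the opening at its end, in the units of the state.
- robot.get_obs(): the state, without advancing time (a new reading comes with each control period).
- robot.camera(name): name is "scene" or "top" or "wrist"; returns a dict with "image" (420x560x3 uint8, red, green, blue), "fx", "fy", "cx", "cy" (pixels), "distortion" ([k1, k2, p1, p2, k3] as OpenCV has them; the pictures are not rectified), "xyz" and "rotation" of the camera in the world; the wrist camera has in their place "tool_from_camera" (4x4, takes a point from camera to tool coordinates, whose origin is the TCP and whose axes are the tool frame's). Camera axes: x right, y down, z forward; pixel columns grow to the right and rows downward; lengths in m; the calibration is good to about 2 mm. A picture is of the moment at which its call begins: read the wrist's pose just before it. There is no depth.
- robot.hand_in(): hands the job in, once; it reports no verdict.
Trained networks look in a picture, given as the dict that the camera call returned (one of the last four; its "shot" number tells which), for a name from the list of things; names that differ only in an ending like _2 or _b are one class to them, and where a whole thing is asked for, a point or a joint stands for the part that bears it (a point fixed in the world has none). Each returns a list of dicts, best first, with "p" (0 to 1); they miss things now and then, are a little off and sometimes report something else, mostly with a low value. They report only what shows in the picture. A call takes as long as a camera call. They do not tell look-alikes from the thing itself.
- robot.regions_of(picture, name): "pixels" (420x560 bool, what is visible of it) and "bbox" ([left, top, right, bottom] in pixels, round what is visible of it).
The state is a dict: "time": time; "q": joint angles; "joint_velocities": joint speeds; "joint_torque": joint torques, N m; "position": TCP position; "tool_rot": TCP orientation; "ft_force": force on the tool from outside, world axes, zero at the start; "moment": the same for the moment, N m; "grip_width": finger opening in m.
Only numpy, scipy, OpenCV 4.12 (cv2) and the standard library are available. Lean on these libraries where they do the work, as an engineer would, in place of code of your own. Each camera call takes 0.05 s, during which the arm holds its last target.

## Working session

There is one attempt and no reset: what is moved stays moved. The work goes in short steps, Python scripts to look and compute and a tool call to move; the robot and the scene stay as the last step left them, time stands still between calls to the robot, and variables do not carry over. Pictures are saved under pics/ and viewed, and the job is handed in when it is done.

Besides the shell and the picture viewer there is one more tool, called after "Call:" by a JSON object that holds its "fn" and its "kwargs". move_arm: Moves the arm, as the interface text tells. Its arguments: {"type":"object","properties":{"commands":{"type":"array","items":{"type":"array","items":{"type":"number"}}},"newtons":{"type":"number"}},"required":["commands"]}

```bash
mkdir -p pics; ls; cat > h.py <<'E'
import numpy as np,cv2,pickle
from rig import robot
from scipy.spatial.transform import Rotation as R
E
python3 - <<'E'
from h import *
for n in ["scene","top"]:
    c=robot.camera(n); cv2.imwrite(f"pics/{n}0.png",c["image"][:,:,::-1]); pickle.dump(c,open(n+"0.pkl","wb"))
    print({k:v for k,v in c.items() if k!="image"})
o=robot.get_obs(); print(o)
E
```

```text
pics
{'fx': 428.9142826915932, 'fy': 428.9142826915932, 'cx': 280.1937313552555, 'cy': 206.39962242650216, 'distortion': array([-0.08136965,  0.        ,  0.        ,  0.        ,  0.        ]), 'xyz': array([ 0.92367015, -0.64807344,  1.36868962]), 'rotation': array([ 0.93689931,  0.23928599, -0.05607175, -0.24863198]), 'shot': 1}
{'fx': 453.12487116736764, 'fy': 453.12487116736764, 'cx': 273.29929668189504, 'cy': 208.09521019132328, 'distortion': array([0.03224781, 0.        , 0.        , 0.        , 0.        ]), 'xyz': array([ 0.45894096, -0.01821199,  1.62643193]), 'rotation': array([-0.69763747,  0.71492092, -0.03969777,  0.02478158]), 'shot': 2}
{'time': 0.1, 'q': array([ 9.86534280e-01,  5.28371161e-01,  1.43374017e+00,  9.65773563e-06,
        1.18143206e+00, -1.78498311e-01]), 'joint_velocities': array([ 0.00090114, -0.00234776, -0.00271698,  0.00016616,  0.00238653,
        0.00080648]), 'joint_torque': array([-9.33370866e-04, -4.40985990e+01, -1.77149749e+01,  6.34274818e-02,
        5.33962506e-02, -6.40726989e-05]), 'position': array([0.24633268, 0.57375371, 0.24668153]), 'tool_rot': array([ 0.14183926,  0.69286304, -0.14311718,  0.69234377]), 'ft_force': array([-0.12068052,  0.50577713,  0.04053357]), 'moment': array([0.00227975, 0.03021351, 0.00318942]), 'grip_width': 0.08680570563775049}
```

View pics/scene0.png

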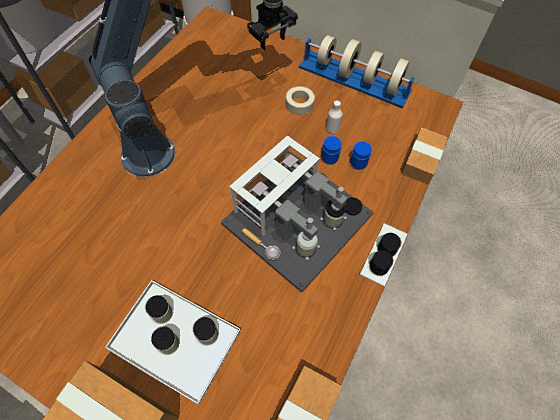

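View pics/top0.png

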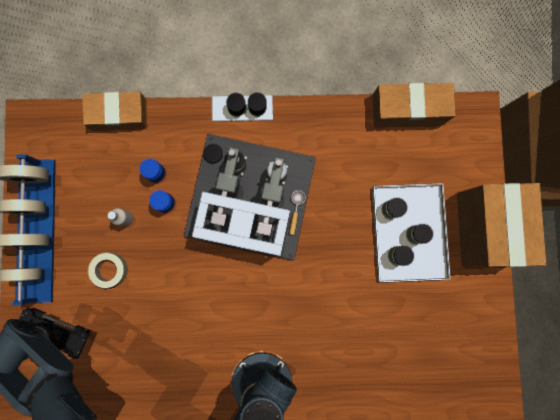

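```bash
python3 - <<'E'
from h import *
c=pickle.load(open("scene0.pkl","rb"));cv2.imwrite("pics/sz.png",cv2.resize(c["image"][125:300,215:385,::-1],None,fx=4.4,fy=3.4,interpolation=cv2.INTER_CUBIC) if 0 else cv2.resize(c["image"][130:280,215:385,::-1],None,fx=4,fy=4,interpolation=cv2.INTER_CUBIC))
c=pickle.load(open("top0.pkl","rb"));cv2.imwrite("pics/tz.png",cv2.resize(c["image"][130:265,180:320,::-1],None,fx=4.4,fy=4.4,interpolation=cv2.INTER_CUBIC))
E
```

```text
(no output)
```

View pics/sz.png

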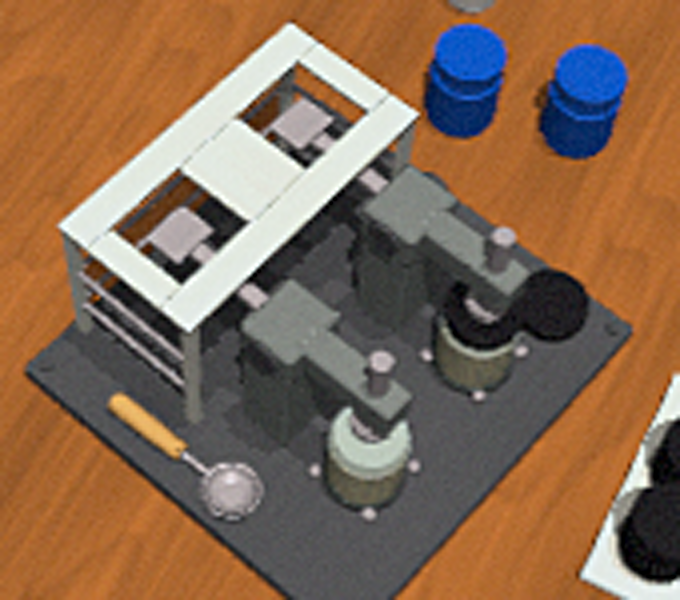

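View pics/tz.png

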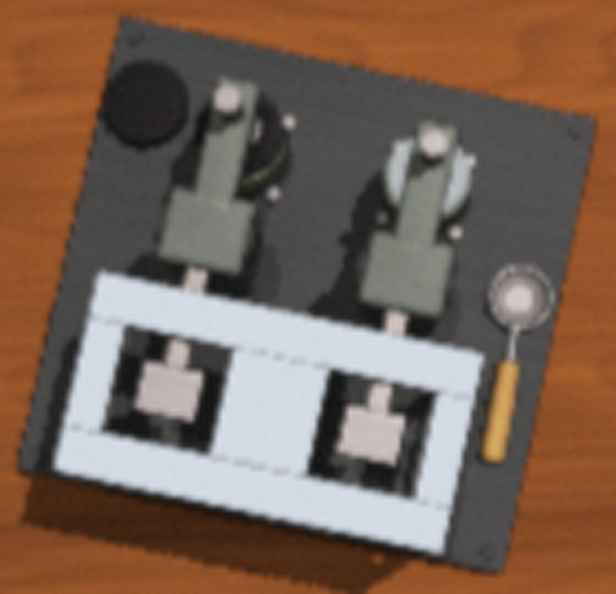

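```bash
cat >> h.py <<'E'
from scipy.optimize import least_squares
def proj(c,P):
    Rm=R.from_quat(c["rotation"]).as_matrix(); pc=(np.atleast_2d(P)-c["xyz"])@Rm
    K=np.array([[c["fx"],0,c["cx"]],[0,c["fy"],c["cy"]],[0,0,1]])
    return cv2.projectPoints(pc,np.zeros(3),np.zeros(3),K,c["distortion"])[0][:,0]
def P2W(p,m):
    m=np.atleast_2d(m); co,s=np.cos(p[2]),np.sin(p[2])
    return np.c_[p[0]+co*m[:,0]-s*m[:,1],p[1]+s*m[:,0]+co*m[:,1],m[:,2]]
E
python3 - <<'E'
from h import *
T=pickle.load(open("top0.pkl","rb"));S=pickle.load(open("scene0.pkl","rb"))
M=np.array([[-47,142,194],[-47,-142,194],[-193,142,194],[-193,-142,194]])/1e3
tu=np.array([[100,271],[484,353],[54,470],[443,553]])/4.4+[180,130]-0.4
su=np.array([[418,116],[190,330],[290,22],[60,227]])/4+[215,130]-0.4
def f(p,w=3): 
    r=[]
    if w&1: r.append((proj(T,P2W(p,M))-tu).ravel())
    if w&2: r.append((proj(S,P2W(p,M))-su).ravel())
    return np.concatenate(r)
for w in (1,2,3):
    s=least_squares(f,[.5,0,0],args=(w,)); print(w,s.x,np.degrees(s.x[2]),s.fun.round(2))
p=s.x; np.save("pose.npy",p)
W=P2W(p,[[-.12,.075,.194],[-.12,.075,.182]]);print(W, proj(T,W))
for c,n in((T,"lid"),):pass
for n in ("top","scene"):
    c=robot.camera(n)
    for k in("lid_top","paddle_left","jar_lidded"):
        for d in robot.regions_of(c,k)[:4]: print(n,k,d["p"],d["bbox"])
    W2=P2W(p,[[.09,.075,.112],[.09,-.075,.1],[-.12,.075,.182],[-.12,-.075,.182]]);print(proj(c,W2))
E
```

```text
1 [ 0.66122247  0.0250104  -0.23458608] -13.440792456707394 [-0.11  0.08  0.13  0.11 -0.   -0.07 -0.02 -0.12]
2 [ 0.66120441  0.02469368 -0.23337237] -13.371251841022303 [ 0.5  -0.53  0.02  0.65  0.02 -0.02 -0.51 -0.25]
3 [ 0.66119856  0.02488273 -0.2340451 ] -13.409796226046172 [-0.06  0.11  0.19  0.1   0.06 -0.03  0.05 -0.13  0.55 -0.56  0.03  0.58
  0.09 -0.06 -0.47 -0.34]
[[0.56186378 0.12566765 0.194     ]
 [0.56186378 0.12566765 0.182     ]] [[217.90856311 218.14349345]
 [218.2919258  218.40436262]]
top lid_top 0.92 [136.8, 155.8, 162.9, 178.4]
top lid_top 0.66 [147.8, 190.0, 169.7, 211.8]
top lid_top 0.52 [221.1, 155.0, 245.0, 167.9]
top paddle_left 0.7 [208.6, 189.4, 228.7, 226.9]
top jar_lidded 0.94 [149.7, 190.2, 174.4, 213.5]
top jar_lidded 0.8 [137.7, 158.9, 164.2, 185.7]
top jar_lidded 0.68 [224.0, 155.7, 247.6, 177.4]
top jar_lidded 0.58 [258.0, 205.4, 274.9, 233.6]
[[233.93510166 159.23313903]
 [277.2090359  169.10499337]
 [218.2919258  218.40436262]
 [264.35002216 228.19169018]]
scene lid_top 0.7 [322.3, 198.8, 343.5, 223.3]
scene lid_top 0.69 [351.8, 142.1, 371.5, 156.3]
scene lid_top 0.64 [323.6, 133.3, 342.1, 151.1]
scene lid_top 0.52 [325.5, 200.3, 343.3, 216.3]
scene paddle_left 0.52 [283.9, 156.3, 312.3, 180.0]
scene jar_lidded 0.87 [348.4, 140.8, 371.4, 167.5]
scene jar_lidded 0.69 [325.1, 199.2, 343.5, 226.5]
scene jar_lidded 0.62 [323.5, 134.6, 339.6, 165.9]
[[336.22808399 206.5730899 ]
 [307.43602396 237.91387483]
 [290.18296179 160.13802572]
 [259.8771597  187.87107895]]
```

```bash
cat > d.py <<'E'
from h import *
import sys
o=robot.get_obs(); Rm=R.from_quat(o["tool_rot"]).as_matrix()
t=np.array([.5619,.1257,float(sys.argv[1])])
print(o["time"],o["position"],o["ft_force"].round(2),o["grip_width"]); print(Rm.round(3)); print("delta mm",((t-o["position"])@Rm*1e3).round(1))
y=Rm[:,1]; p=np.load("pose.npy"); print("yaw y",np.degrees(np.arctan2(y[1],y[0])),"press x",np.degrees(p[2]))
E
python3 d.py .265
```

```text
0.5 [0.2466606  0.57421999 0.24750995] [0.46 0.12 0.44] 0.08696400324192136
[[-0.     0.395  0.919]
 [-0.     0.919 -0.395]
 [-1.    -0.     0.   ]]
delta mm [ -17.5 -287.7  466.7]
yaw y 66.75037026758436 press x -13.409796226046172
```

Call:
{"fn": "move_arm", "kwargs": {"commands": [[1,-20,-10,15,0],[1,-20,-27,45,-2],[1,-20,-45,75,-4],[1,-20,-65,107,-6],[1,-20,-85,140,-8],[1,-20,-105,172,-10],[1,-20,-125,204,-10],[1,-20,-142,232,-10]], "newtons": 20}}

```text
time: 1.17
position: [0.4048, 0.3502, 0.2678]
tool_rot: [0.082, 0.702, -0.082, 0.703]
ft_force: [0.9, 0.4, 0.1]
grip_width: 0.0416
```

```bash
python3 d.py .268
```

```text
1.1667 [0.40481628 0.35020602 0.26780546] [0.93 0.38 0.12] 0.04162063029031345
[[ 0.001  0.23   0.973]
 [-0.     0.973 -0.23 ]
 [-1.    -0.     0.001]]
delta mm [-1.000e-01 -1.824e+02  2.044e+02]
yaw y 76.72698796195044 press x -13.409796226046172
```

Call:
{"fn": "move_arm", "kwargs": {"commands": [[1,0,-25,28,0],[1,0,-50,56,0],[1,0,-75,84,0],[1,0,-100,112,0],[1,0,-125,140,0],[1,0,-150,168,0],[1,0,-170,190,0],[1,0,-182,204,0]]}}

```text
time: 1.83
position: [0.5628, 0.1252, 0.2678]
tool_rot: [0.082, 0.702, -0.083, 0.703]
ft_force: [-0.6, -0.5, 0.2]
grip_width: 0.0006
```

Call:
{"fn": "move_arm", "kwargs": {"commands": [[1,0,0,0,0],[1,0,0,0,0]]}}

```text
time: 2.0
position: [0.561, 0.1274, 0.2674]
tool_rot: [0.083, 0.702, -0.082, 0.702]
ft_force: [-0.0, 1.0, -0.7]
grip_width: 0.0003
```

```bash
python3 d.py .21; python3 - <<'E'
from h import *
for n in("wrist","scene","top"):
    c=robot.camera(n); im=c["image"][:,:,::-1]
    if n=="scene": im=cv2.resize(im[90:260,215:385],None,fx=3.5,fy=3.5)
    if n=="top": im=cv2.resize(im[130:300,180:320],None,fx=3.5,fy=3.5)
    cv2.imwrite(f"pics/{n}1.png",im)
E
```

```text
2.0 [0.56095177 0.12744614 0.26739879] [-0.04  0.98 -0.7 ] 0.0002536752164701468
[[-0.     0.232  0.973]
 [ 0.     0.973 -0.232]
 [-1.     0.    -0.001]]
delta mm [57.4 -1.5  1.4]
yaw y 76.6111754503349 press x -13.409796226046172
```

View pics/wrist1.png

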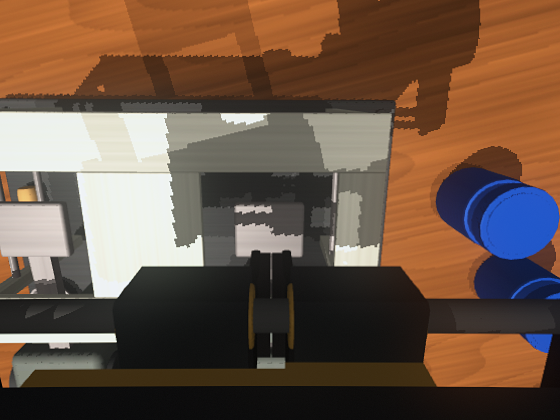

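View pics/scene1.png

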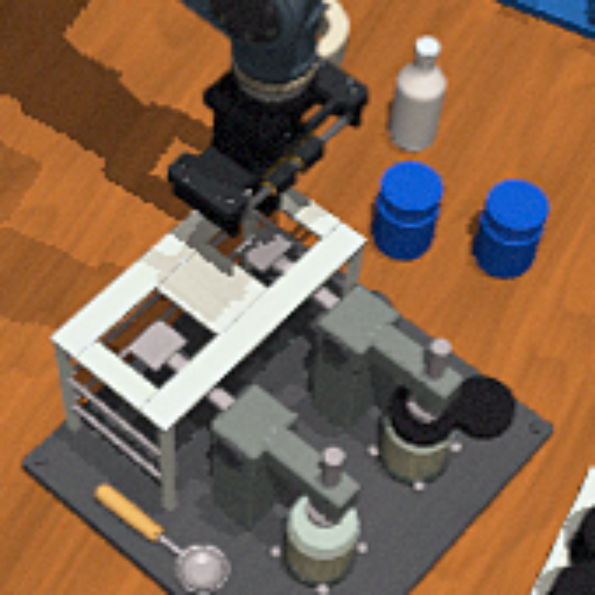

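The fingertips at (271,252) in the wrist view line up with the left paddle (centre near column 269). In the scene view the left jar carries the black lid and the right jar is open. I'll descend now.

Call:
{"fn": "move_arm", "kwargs": {"commands": [[1,8,-1,1,0],[1,16,-1,1,0],[1,24,-1,1,0],[1,32,-1,1,0],[1,40,-1,1,0],[1,48,-1,1,0],[1,54,-1,1,0],[1,54,-1,1,0]]}}

```text
time: 2.82
position: [0.5604, 0.127, 0.2117]
tool_rot: [0.081, 0.704, -0.082, 0.701]
ft_force: [0.8, 0.0, -0.9]
grip_width: 0.0002
```

```bash
python3 d.py .182; python3 - <<'E'
from h import *
for n in("wrist",):
    c=robot.camera(n); im=c["image"][:,:,::-1]
    cv2.imwrite(f"pics/{n}2.png",im)
E
```

```text
2.8167 [0.56042329 0.12700519 0.21171648] [ 0.78  0.02 -0.89] 0.0001540089083283359
[[-0.003  0.229  0.973]
 [-0.     0.973 -0.229]
 [-1.    -0.001 -0.003]]
delta mm [29.7 -0.9  1.8]
yaw y 76.7462201672965 press x -13.409796226046172
```

View pics/wrist2.png

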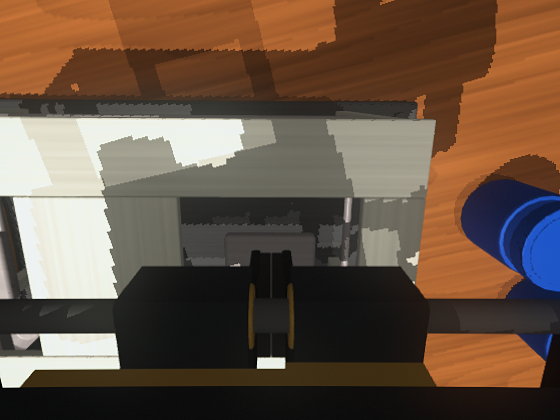

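The fingers are inside the window, centred on the paddle (columns 225–315, fingers at 271). Next is the press.

Call:
{"fn": "move_arm", "kwargs": {"commands": [[1,3,0,0,0],[1,6,0,0,0],[1,9,0,0,0],[1,12,0,0,0],[1,15,0,0,0],[1,18,0,0,0],[1,21,0,0,0],[1,21,0,0,0]]}}

```text
time: 3.53
position: [0.5608, 0.1273, 0.1924]
tool_rot: [0.082, 0.703, -0.082, 0.702]
ft_force: [-3.0, 1.4, 4.3]
grip_width: 0.0001
```

Call:
{"fn": "move_arm", "kwargs": {"commands": [[1,2,0,0,0],[1,4,0,0,0],[1,6,0,0,0],[1,7,0,0,0],[1,8,0,0,0],[1,9,0,0,0],[1,9,0,0,0]]}}

```text
time: 4.12
position: [0.561, 0.1273, 0.1844]
tool_rot: [0.082, 0.703, -0.081, 0.702]
ft_force: [-3.2, 1.1, 8.4]
grip_width: 0.0003
```

Call:
{"fn": "move_arm", "kwargs": {"commands": [[1,1,0,0,0],[1,2,0,0,0],[1,3,0,0,0],[1,3,0,0,0]]}}

```text
time: 4.45
position: [0.561, 0.1273, 0.1837]
tool_rot: [0.081, 0.702, -0.081, 0.703]
ft_force: [-9.0, 0.1, 20.7]
grip_width: 0.0005
```

```bash
python3 - <<'E'
from h import *
o=robot.get_obs();print(o["position"],o["ft_force"],o["moment"])
ims=[]
S0=pickle.load(open("scene0.pkl","rb"))["image"]
c=robot.camera("scene")["image"]
a=np.hstack([x[170:240,285:375,::-1] for x in (S0,c)]);cv2.imwrite("pics/cmp.png",cv2.resize(a,None,fx=4.4,fy=4.4,interpolation=cv2.INTER_CUBIC))
w=robot.camera("wrist")["image"];cv2.imwrite("pics/w3.png",w[:,:,::-1])
E
```

```text
[0.56103429 0.12729708 0.18367899] [-9.02592433  0.09842606 20.72597214] [ 0.02736853  1.21195596 -0.03217209]
```

View pics/cmp.png

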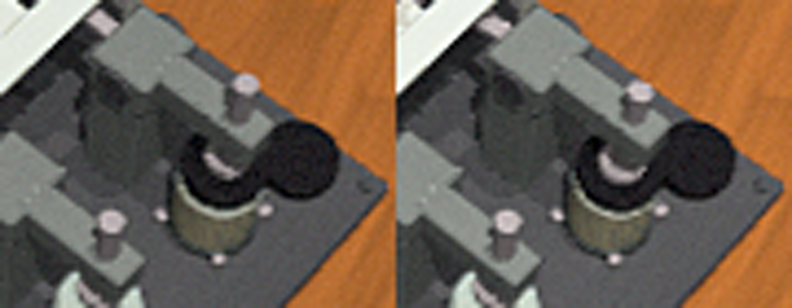

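View pics/w3.png

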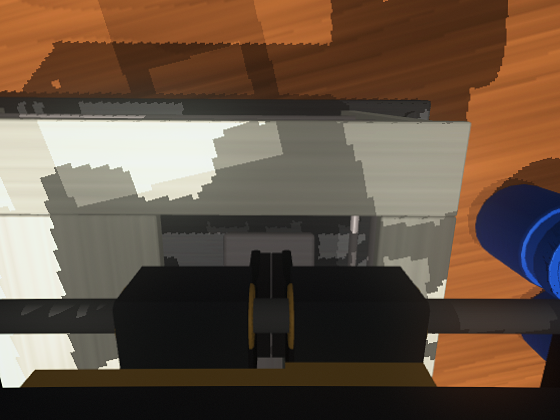

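The ram rod has come down, the lid sits lower on the rim, and the force jumped with almost no travel, so the lever is at its stop. I'll push slightly more, then release.

Call:
{"fn": "move_arm", "kwargs": {"commands": [[1,1,0,0,0],[1,1,0,0,0],[1,1,0,0,0]]}}

```text
time: 4.8
position: [0.561, 0.1273, 0.1835]
tool_rot: [0.081, 0.702, -0.081, 0.703]
ft_force: [-10.0, 0.2, 26.2]
grip_width: 0.0007
```

Call:
{"fn": "move_arm", "kwargs": {"commands": [[1,-4,0,0,0],[1,-8,0,0,0],[1,-12,0,0,0],[1,-16,0,0,0],[1,-20,0,0,0],[1,-25,0,0,0],[1,-30,0,0,0],[1,-35,0,0,0]]}}

```text
time: 5.47
position: [0.5621, 0.1267, 0.2147]
tool_rot: [0.081, 0.702, -0.082, 0.703]
ft_force: [-0.4, -0.3, 0.4]
grip_width: 0.0003
```

Call:
{"fn": "move_arm", "kwargs": {"commands": [[1,-10,0,0,0],[1,-20,0,0,0],[1,-30,0,0,0],[1,-40,0,0,0],[1,-50,0,0,0],[1,-65,0,0,0],[1,-80,0,0,0],[1,-80,0,0,0]]}}

```text
time: 6.13
position: [0.5633, 0.1272, 0.2984]
tool_rot: [0.082, 0.7, -0.081, 0.705]
ft_force: [-0.0, -0.2, 0.9]
grip_width: 0.0003
```

Call:
{"fn": "move_arm", "kwargs": {"commands": [[1,0,20,-20,0],[1,0,40,-40,0],[1,0,60,-60,0],[1,0,80,-80,0],[1,0,100,-100,0],[1,0,110,-110,0],[1,0,110,-110,0]]}}

```text
time: 6.72
position: [0.4771, 0.2616, 0.2942]
tool_rot: [0.08, 0.703, -0.08, 0.702]
ft_force: [-1.4, -0.6, -1.1]
grip_width: 0.0005
```

```bash
python3 - <<'E'
from h import *
o=robot.get_obs();print(o["time"],o["position"],o["ft_force"])
S0=pickle.load(open("scene0.pkl","rb"))["image"]
c=robot.camera("scene")["image"]
a=np.hstack([x[130:240,225:375,::-1] for x in (S0,c)]);cv2.imwrite("pics/cmp2.png",cv2.resize(a,None,fx=2.66,fy=2.66,interpolation=cv2.INTER_CUBIC))
a=np.hstack([x[180:235,315:375,::-1] for x in (S0,c)]);cv2.imwrite("pics/cmp3.png",cv2.resize(a,None,fx=6.6,fy=6.6,interpolation=cv2.INTER_CUBIC))
E
```

```text
6.7167 [0.47713294 0.26158358 0.29423186] [-1.40729861 -0.60068865 -1.07673677]
```

View pics/cmp2.png

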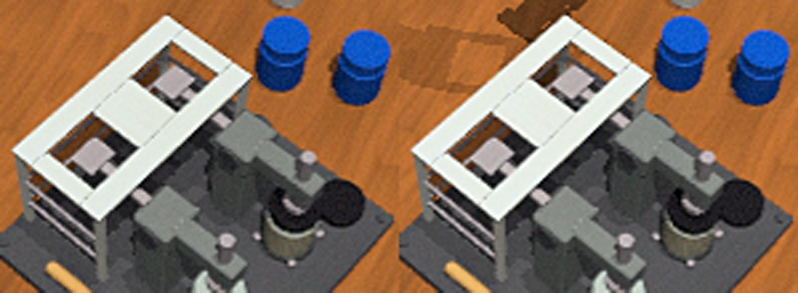

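View pics/cmp3.png

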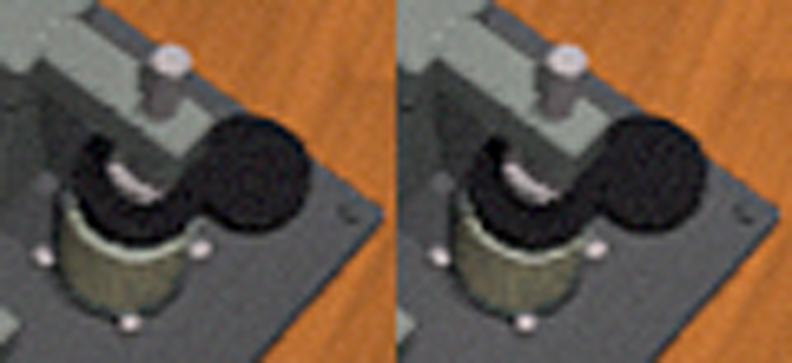

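```bash
python3 - <<'E'
from h import *
print(robot.hand_in())
E
```

```text
the job is handed in; nothing more can be done
None
```

I pressed the left station's lever to its stop, let it spring back up, withdrew the arm and handed the job in. The loose lid was on the left (+y) jar. I reached its paddle with the closed fingers, down through the left window.

- **Press:** The tool stopped at a TCP height of about 183.5 mm. The upward force rose from 8 N to 26 N over the last millimetre of travel, and the picture taken during the press shows the ram down on the lid.
- **Release:** Before-and-after pictures show the left paddle and ram back up at rest. The lid sits visibly lower, by very roughly 4–5 mm as judged from the picture.
- **Rest of the scene:** In the before-and-after crop the guard, the jars in the press, the right lever, the spare lid and the blue look-alikes appear unmoved. I did not re-check the tray jars, label roll or bottle after the press, but the arm went nowhere near the tray. The force was near zero at every reading except while pressing.
- **Time:** The arm finished and was clear of everything at 6.7 s.

The stop was about 1.5 mm higher than I had calculated (182 mm), which is within the 2 mm calibration error. The lid joint itself cannot be read, so "fully home" rests on the lever stop and the pictures.

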